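# Draw out the trolley handle of a packed case

## Task

The small trolley case lying on the packing table is packed and about to be slid off onto its wheels. Fold the flap over its handle bay right back onto the case, then take the crossbar of the trolley handle, press its release button in and pull the handle out, past the first stop, to its second stop. Finish still gripping the handle, fully drawn out, with the flap lying back; leave the other things on the table as they are.

Things in the scene. Friction and masses are not known exactly. Their poses are not given: they have to be found in the camera images.
- case: Dark grey hard trolley case, 340 x 220 x 150 mm, lying flat, too heavy to shift. Origin: centre of its underside. x runs along it: handle end at x = -170 mm, wheels at the +x end; the handle is drawn out along -x. y across, z up. In the upper side at the handle end an open-ended bay, 95 long x 150 wide, floor at z = 78 mm, holds the retracted crossbar; the flap covers it.
- flap (a joint): Angle of the flap over the handle bay, rad: 0 closed and level, 3.0 folded right back onto the case. Hinge axis along the case's y, light friction: the 80 g flap falls shut from below upright (1.57) and falls fully open by itself once well past upright.
- flap_hinge (a point): Middle of the flap's hinge axis, at case x = -73, y = 0, z = 150.5 mm (fixed on the case).
- flap_tab (a point): Centre of the flap's pull tab: a stiff tongue in the flap's plane, 30 mm wide (across the case), 12 mm thick, reaching about 55 mm past the end of the closed flap, clear of the case below and at both sides. It lies 128 mm from the hinge axis. Moves with the flap.
- handle (a joint): How far the trolley handle is drawn out, m: 0 home, 0.065 first stop, 0.130 second stop (the end of its travel). A catch locks it at home and at each stop while the button is out; with the button held in it slides freely past the first stop, with about 3 N of friction.
- handle_bar (a point): Centre of the crossbar of the trolley handle: 130 mm long (across the case), section 26 x 26 mm, on two tubes 104 mm apart. At home it is at case x = -146, y = 0, z = 115 mm, with 58 mm of the bay free behind it and nothing in front of it. Moves with the handle.
- button (a joint): How far the release button is pressed, m: 0 out, 0.006 fully in. Spring: 2 N to start, 6 N fully in; the catch is free from about 4 mm. A squeeze of the crossbar along the case's length (a grip of 15 to 30 N) presses it fully.
- button_face (a point): Centre of the face of the release button: a key 40 mm long, 16 mm high, in the middle of the crossbar's outer face (away from the case), 7 mm proud and pressed towards the case. Bar with button measures 33 mm along the case, 27 mm with the button in.
- measure: Bystander: tape measure, 31 x 78 x 54 mm, standing on the table; leave it where it is.
- scissors: Bystander: scissors lying flat, 87 x 199 x 9 mm; leave them.
- label_roll: Bystander: roll of labels, 72 mm across, 40 mm high; leave it.
- thread_a: Bystander: spool of thread, 29 mm across, 50 mm high, standing; leave it.
- pot: Bystander: small pot with a red lid, 58 mm across, 50 mm high, on the gold plate; leave it.
- tape_b: Bystander: roll of tan tape, 103 mm across, 25 mm high, beyond the case; leave it.

How it is judged (in metres and radians):
On the way, in this order (a step that is already met when the one before it is completed fails the run):
1. the flap is folded right back (value of joint flap above 2.6 rad), for 0.2 s.
2. the release button is pressed in by the gripper with the handle still home (value of joint button above 0.004 m and value of joint handle below 0.012 m and contact force between the fingers and button above 1 N), for 0.1 s.
3. the handle is drawn out to its second stop (value of joint handle above 0.125 m), for 0.2 s.
At the end, for the whole second after the job is handed in: Through the last second the handle is at its second stop (drawn out more than 125 of 130 mm) and still, the fingers grip it with more than 2 N, and the flap lies folded back (beyond 2.6 rad) (value of joint handle above 0.125 m and value of joint flap above 2.6 rad and contact force between the fingers and handle above 2 N and velocity of joint handle below 0.02 m/s); the arm keeps its last pose, push and grip.
It fails at once if a bystander is pushed more than 30 mm (distance of any of measure, scissors, label_roll, thread_a, pot, tape_b from where it was at the start of the episode above 0.03 m).
It also fails if it takes over 54 s, if anything falls off the work surface, if the arm or the gripper's body presses on something with over 40 N, if the wrist force passes 120 N, or if a joint passes its speed limit or range.

## Robot

A 6-joint arm with a two-finger parallel gripper is mounted at the origin on a cart in front of the work surface, level with it; the furniture and walls round the work are solid. World frame = base frame: x ahead of the robot, y to its left, z up, the work surface at z = 0. Lengths are in mm, angles in rad, forces in N, time in s.
With the tool pointing down it reaches from about 275 to 750 mm from the base axis. Payload 10.2 kg.
Tool frame: the origin (TCP) lies midway between the tips of the shut fingers; the grasp point (between the pads) lies 19 mm behind it (ctrl.grip_depth is the distance from the TCP to the grasp point, in mm); y points along the fingers, x is the direction in which the jaws open and shut, and the axes are right-handed (so a half turn about y gives the same grasp; the last joint's range is limited). The gripper opens to 85 mm and grips with 20 to 120 N. Pads are 22 mm wide; open, the fingers measure 114 mm over their backs; the gripper's body (76 mm by 85 mm) begins 54 mm behind the grasp point. The pads swing forward as they close: fully open they stand 13 mm farther back than shut.
Start: joints at [-1.403, 0.313, 1.498, -0, 1.331, -0.223], TCP at [199.975, -485.429, 231.294] pointing down, gripper open.
Joint ranges: [-2.94, 2.94], [-0.97, 2.17], [0.19, 2.56], [-1.23, 4.37], [0.02, 3.11], [-2.88, 2.88]. Speed limits (rad/s): [2.39, 2.39, 3.01, 3.14, 3.14, 3.14].

## Interface

Orientations are given as a unit quaternion [w, x, y, z].
In Python, from rig import ctrl gives the robot as it stands. The module is installed in compiled form; this text tells all that it offers.
- The arm moves only by the tool drive_tool, never from a script. Its arguments are lists of equal length, an entry for each row: "gripper": the closure, from 0 (fully open) to 1 (shut); "offset": the shift along the tool's x, y, z in m, a list of three; "turn": the turn about the tool's y in degrees. In form: {"gripper": [gripper, ...], "offset": [[tx, ty, tz], ...], "turn": [turn, ...]}. A call has 1 to 20 rows; each row shifts and turns the commanded pose from where the row before left it, along the tool's axes as they then stand; what a row does not reach is not made up. A row lasts 1/12 s, in which the tool goes at most 41.7 mm and 7.16 degrees, less where a joint would pass 70% of its speed; a pose out of reach is approached as far as the arm can. A call is refused whole if a number of a shift passes 0.0417 or a number of a turn 7.16, either way. A call with a gripper value outside its range is refused whole. The fingers move at their own pace and stop on an object; "force" is the grip in N (left out, the last holds). Time passes only in rows, so rows that do not move let the fingers close. It gives the time, the measured TCP pose, the force and the opening at its end, in the units of the state.
- ctrl.sense(): the state, without advancing time (a new reading comes with each control period).
- ctrl.capture(name): name is "scene" or "top" or "wrist"; returns (picture, depth): 384x512x3 uint8, red, green, blue; 384x512 float32, mm along the optical axis (not along the pixel's ray), 0 where there is no reading.
- ctrl.camera_params(name): a dict with "fovy" (degrees; the focal length in pixels is half the picture's height over the tangent of half this angle, whatever the lens; pixels are square), "cx", "cy" (the principal point, pixels), "view" (4x4, takes a point from world to camera coordinates); the wrist camera has in their place "tool_from_camera" (4x4, takes a point from camera to tool coordinates, whose origin is the TCP and whose axes are the tool frame's). Camera axes: x right, y down, z forward; pixel columns grow to the right and rows downward; lengths in mm; the calibration is good to about 2 mm. A picture is of the moment at which its call begins: read the wrist's pose just before it. camera_params takes no time and is no camera call.
- ctrl.finish_job(): hands the job in, once; it reports no verdict.
Trained networks look in the newest picture that a camera, given by its name, has taken for a name from the list of things; names that differ only in an ending like _2 or _b are one class to them, and where a whole thing is asked for, a point or a joint stands for the part that bears it (a point fixed in the world has none). Each returns a list of dicts, best first, with "score" (0 to 1); they miss things now and then, are a little off and sometimes report something else, mostly with a low value. They report only what shows in the picture. A call takes as long as a camera call.
- ctrl.boxes_of(camera, query): "centre" ([x, y, z] in mm, in the coordinates of the camera as it stood for that picture, good to about 4 mm: the middle of the surface that is visible of it).
- ctrl.regions_of(camera, query): "mask" (384x512 bool, what is visible of it).
- ctrl.pinpoint(camera, query): "centre" ([x, y, z] in mm, in the coordinates of the camera as it stood for that picture, good to about 4 mm: a listed point, or the origin of a listed thing).
The state is a dict: "time_s": time; "joints": joint angles; "dq": joint speeds; "tau": joint torques, N m; "eef_pos": TCP position; "ee_rot": TCP orientation; "force": force on the tool from outside, world axes, zero at the start; "wrist_torque": the same for the moment, N m; "grip_width": opening from 0.0 (shut) to 1.0 (fully open).
Only numpy, scipy, OpenCV 4.12 (cv2) and the standard library are available. Lean on these libraries where they do the work, as an engineer would, in place of code of your own. Each camera call takes 0.05 s, during which the arm holds its last target.

## Working session

There is one attempt and no reset: what is moved stays moved. The work goes in short steps, Python scripts to look and compute and a tool call to move; the robot and the scene stay as the last step left them, time stands still between calls to the robot, and variables do not carry over. Pictures are saved under pics/ and viewed, and the job is handed in when it is done.

Besides the shell and the picture viewer there is one more tool, called after "Emit:" in YAML: its name, and indented under it one key for each argument. drive_tool: Moves the arm, as the interface text tells. Its arguments: {"type":"object","properties":{"gripper":{"type":"array","items":{"type":"number"}},"offset":{"type":"array","items":{"type":"array","items":{"type":"number"}}},"turn":{"type":"array","items":{"type":"number"}},"force":{"type":"number"}},"required":["gripper","offset","turn"]}

```bash
mkdir -p pics; cat > h.py <<'E'
import numpy as np, cv2
from rig import ctrl
from scipy.spatial.transform import Rotation as R
def T_tool(s=None):
    s=s or ctrl.sense(); q=s['ee_rot']; T=np.eye(4)
    T[:3,:3]=R.from_quat([q[1],q[2],q[3],q[0]]).as_matrix(); T[:3,3]=s['eef_pos']; return T
def cam2w(name,s=None):
    p=ctrl.camera_params(name)
    if name=='wrist': return T_tool(s)@np.array(p['tool_from_camera'])
    return np.linalg.inv(np.array(p['view']))
def w(name,c,M=None):
    M=cam2w(name) if M is None else M
    return (M@np.r_[c,1])[:3]
def cloud(name,d,M=None):
    p=ctrl.camera_params(name); f=192/np.tan(np.radians(p['fovy'])/2)
    v,u=np.mgrid[:384,:512]
    P=np.stack([(u-p['cx'])*d/f,(v-p['cy'])*d/f,d],-1)
    M=cam2w(name) if M is None else M
    return P@M[:3,:3].T+M[:3,3]
E
python3 - <<'E'
from h import *
s=ctrl.sense(); print({k:np.round(v,3) for k,v in s.items()}); print(np.round(T_tool(),3))
for n in ['scene','top']:
    M=cam2w(n); im,d=ctrl.capture(n); cv2.imwrite(f'pics/{n}0.png',im[:,:,::-1]); np.save(n+'0.npy',d)
    for q in ['flap_hinge','flap_tab','handle_bar','case','button_face']:
        print(n,q,[(np.round(w(n,r['centre']),0),round(r['score'],2)) for r in ctrl.pinpoint(n,q)[:2]])
E
```

```text
{'time_s': np.float64(0.0), 'joints': array([-1.403,  0.313,  1.498,  0.   ,  1.331, -0.223]), 'dq': array([ 0.002, -0.001,  0.001,  0.001,  0.001, -0.   ]), 'tau': array([-0.0000e+00, -4.1227e+01, -2.5974e+01, -0.0000e+00,  4.0000e-03,
       -0.0000e+00]), 'eef_pos': array([ 199.94 , -485.158,  230.719]), 'ee_rot': array([ 0.588, -0.587,  0.394, -0.393]), 'force': array([0.288, 0.696, 0.182]), 'wrist_torque': array([-0.025, -0.033,  0.019]), 'grip_width': np.float64(1.0)}
[[ 3.81000e-01 -0.00000e+00  9.25000e-01  1.99940e+02]
 [-9.25000e-01  1.00000e-03  3.81000e-01 -4.85158e+02]
 [-1.00000e-03 -1.00000e+00  0.00000e+00  2.30719e+02]
 [ 0.00000e+00  0.00000e+00  0.00000e+00  1.00000e+00]]
scene flap_hinge [(array([482., -57., 150.]), 0.55)]
scene flap_tab [(array([479.,  72., 150.]), 0.61), (array([343., 382.,  -4.]), 0.22)]
scene handle_bar [(array([479.,  18., 115.]), 0.52)]
scene case [(array([ 489., -126.,   -0.]), 0.85)]
scene button_face [(array([478.,  17., 117.]), 0.49)]
top flap_hinge [(array([481., -55., 152.]), 0.77)]
top flap_tab [(array([474.,  73., 150.]), 0.86)]
top handle_bar []
top case [(array([ 486., -130.,   -1.]), 0.7)]
top button_face []
```

View pics/scene0.png

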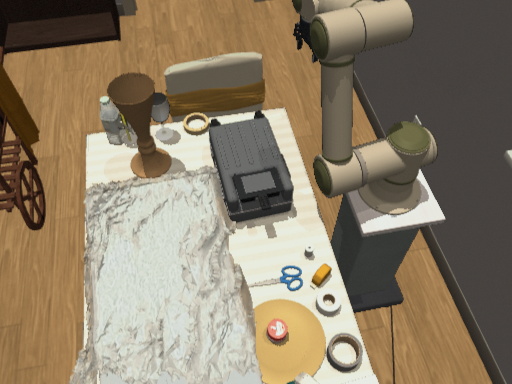

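View pics/top0.png

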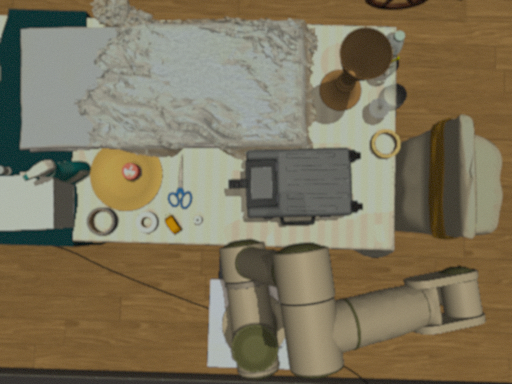

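```bash
python3 - <<'E'
from h import *
d=np.load('top0.npy'); P=cloud('top',d)
m=(abs(P[...,2]-150)<9)&(d>0)&(abs(P[...,0]-480)<160)&(abs(P[...,1]+80)<230)
Q=P[m]; print(len(Q)); r=cv2.minAreaRect(Q[:,:2].astype(np.float32)); print(r); print(cv2.boxPoints(r))
v,u=np.where(m); print(u.min(),u.max(),v.min(),v.max(), np.median(Q[:,2]))
for n in ['measure','scissors','label_roll','thread_a','pot','tape_b']:
    print(n,[(np.round(w('top',r['centre']),0),round(r['score'],2)) for r in ctrl.pinpoint('top',n)[:1]])
# tab: points with y>50 
t=Q[Q[:,1]>50]; print(t[:,0].min(),t[:,0].max(),t[:,1].max())
E
```

```text
7077
((490.91082763671875, -79.51864624023438), (464.44195556640625, 240.67422485351562), 88.00833129882812)
[[ 362.57578 -307.4171 ]
 [ 603.1046  -315.78156]
 [ 619.24585  148.37982]
 [ 378.71704  156.74426]]
214 357 139 216 148.93720585427764
measure [(array([344., 294.,   1.]), 0.54)]
scissors [(array([492., 274.,  -1.]), 0.82)]
label_roll [(array([343., 382.,   2.]), 0.54)]
thread_a [(array([358., 207.,   1.]), 0.63)]
pot [(array([519., 439.,  10.]), 0.85)]
tape_b [(array([ 638., -439.,   -0.]), 0.92)]
464.2003163542278 618.9326250761075 148.53723364331205
```

```bash
python3 - <<'E'
from h import *
d=np.load('top0.npy'); P=cloud('top',d)
im,d2=ctrl.capture('top'); 
for n,q in [('top','case'),('top','flap_tab'),('top','flap')]:
    r=ctrl.regions_of(n,q)
    if not r: print(q,'none'); continue
    m=r[0]['mask']&(abs(P[...,2]-150)<10); Q=P[m][:,:2].astype(np.float32)
    print(q,r[0]['score'],m.sum(),cv2.minAreaRect(Q)); 
    print(np.percentile(Q,[0,1,50,99,100],axis=0).round(0).tolist())
m0=(abs(P[...,2]-150)<12)
# left-right edges of case per image column (case axis along image u)
for u in range(224,360,8):
    v=np.where(m0[140:225,u])[0]+140
    if len(v): print(u,v.min(),v.max(),P[v.min(),u].round(0),P[v.max(),u].round(0))
for u in range(224,246,3):
    v=np.where(m0[165:200,u])[0]+165
    if len(v): print('tab',u,P[v.min(),u].round(0),P[v.max(),u].round(0))
big=cv2.resize(im[130:235,205:375],None,fx=4.5,fy=4.5,interpolation=cv2.INTER_CUBIC); cv2.imwrite('pics/topcrop.png',big[:,:,::-1])
E
```

```text
case 0.88 7188 ((488.12139892578125, -112.0782470703125), (217.59400939941406, 421.6986083984375), 3.0192298889160156)
[[374.0, -327.0], [381.0, -307.0], [486.0, -128.0], [595.0, 63.0], [605.0, 98.0]]
flap_tab 0.72 1528 ((481.36639404296875, 22.512832641601562), (144.52076721191406, 152.15365600585938), 1.9321544170379639)
[[409.0, -56.0], [410.0, -52.0], [480.0, 1.0], [554.0, 94.0], [555.0, 99.0]]
flap 0.82 1462 ((481.2236328125, 23.548812866210938), (143.83531188964844, 149.99240112304688), 1.716632604598999)
[[409.0, -53.0], [410.0, -52.0], [480.0, 1.0], [551.0, 92.0], [554.0, 99.0]]
232 179 187 [490.  86. 158.] [465.  85. 153.]
240 179 187 [491.  61. 157.] [465.  60. 156.]
248 150 216 [586.  38. 144.] [374.  32. 139.]
256 149 216 [590.  13. 142.] [375.   6. 145.]
264 149 216 [590. -13. 146.] [376. -19. 138.]
272 149 216 [591. -39. 144.] [376. -45. 141.]
280 149 215 [592. -64. 146.] [380. -70. 147.]
288 149 215 [593. -90. 143.] [381. -95. 144.]
296 149 215 [ 594. -116.  144.] [ 382. -121.  145.]
304 149 214 [ 594. -142.  144.] [ 386. -146.  148.]
312 148 215 [ 598. -167.  147.] [ 383. -172.  142.]
320 148 215 [ 599. -193.  143.] [ 384. -198.  139.]
328 148 214 [ 600. -219.  142.] [ 388. -222.  146.]
336 148 214 [ 600. -244.  146.] [ 389. -248.  144.]
344 147 214 [ 606. -271.  138.] [ 389. -273.  146.]
352 149 212 [ 599. -296.  145.] [ 397. -300.  141.]
tab 230 [490.  92. 158.] [465.  92. 153.]
tab 233 [490.  83. 155.] [465.  82. 152.]
tab 236 [490.  73. 155.] [465.  73. 149.]
tab 239 [490.  64. 158.] [465.  63. 155.]
tab 242 [491.  54. 158.] [466.  54. 152.]
tab 245 [537.  46. 150.] [466.  44. 156.]
```

View pics/topcrop.png

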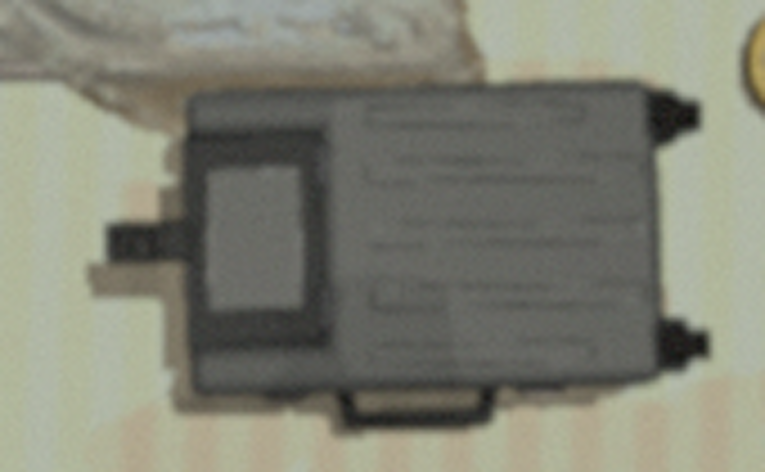

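Emit:
drive_tool:
  gripper: [0, 0, 0, 0, 0, 0, 0, 0, 0, 0]
  offset:
    - [0, -0.005, 0]
    - [0, -0.005, 0]
    - [0, -0.005, 0]
    - [0, -0.005, 0]
    - [0, -0.005, 0]
    - [0, -0.005, 0]
    - [0, 0, 0]
    - [0, 0, 0]
    - [0, 0, 0]
    - [0, 0, 0]
  turn: [-7, -7, -7, -7, -7, -7, -7, -7, -7, -3]
  force: 30

```text
time_s: 1.93
eef_pos: [200.0, -485.4, 261.3]
ee_rot: [-0.707, 0.707, -0.008, 0.008]
force: [-0.6, -0.2, -0.3]
grip_width: 1.004
```

Emit:
drive_tool:
  gripper: [0, 0, 0, 0, 0, 0, 0, 0, 0, 0, 0, 0, 0, 0, 0, 0, 0, 0, 0, 0]
  offset:
    - [0, 0, 0]
    - [0.0169, 0, 0.0303]
    - [0.0169, 0, 0.0303]
    - [0.0169, 0, 0.0303]
    - [0.0169, 0, 0.0303]
    - [0.0169, 0, 0.0303]
    - [0.0169, 0, 0.0303]
    - [0.0169, 0, 0.0303]
    - [0.0169, 0, 0.0303]
    - [0.0169, 0, 0.0303]
    - [0.0169, 0, 0.0303]
    - [0.0169, 0, 0.0303]
    - [0.0169, 0, 0.0303]
    - [0.0169, 0, 0.0303]
    - [0.0169, 0, 0.0303]
    - [0.0169, 0, 0.0303]
    - [0.0169, 0, 0.0303]
    - [0.0169, 0, 0.0303]
    - [0.0169, 0, 0.0303]
    - [0, 0, 0]
  turn: [-4, 0, 0, 0, 0, 0, 0, 0, 0, 0, 0, 0, 0, 0, 0, 0, 0, 0, 0, 0]

```text
time_s: 3.6
eef_pos: [482.4, 76.4, 261.0]
ee_rot: [0.707, -0.706, -0.016, 0.016]
force: [0.2, 1.7, -0.7]
grip_width: 1.0
```

```bash
cat > look.py <<'E'
import sys
from h import *
tag=sys.argv[1]
s=ctrl.sense(); T=T_tool(s); print(s['time_s'],np.round(s['eef_pos'],1),'yaw',np.degrees(np.arctan2(T[1,0],T[0,0])),'F',np.round(s['force'],1),'g',s['grip_width'])
M=cam2w('wrist',s); im,d=ctrl.capture('wrist'); cv2.imwrite(f'pics/w{tag}.png',im[:,:,::-1]); np.save(f'w{tag}.npy',d); np.save(f'wM{tag}.npy',M)
for q in sys.argv[2:]:
    print(q,[(np.round(w('wrist',r['centre'],M),0),round(r['score'],2)) for r in ctrl.pinpoint('wrist',q)[:2]])
E
python3 look.py 1 flap_tab flap_hinge case handle_bar
```

```text
3.6 [482.4  76.4 261. ] yaw 2.642331514241649 F [ 0.2  1.7 -0.7] g 1.0003781247304673
flap_tab [(array([477.,  72., 152.]), 0.66)]
flap_hinge [(array([485., -56., 152.]), 0.93)]
case []
handle_bar []
```

View pics/w1.png

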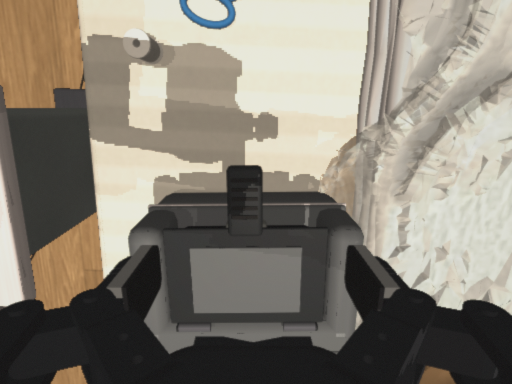

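```bash
python3 - <<'E'
from h import *
d=np.load('w1.npy');M=np.load('wM1.npy');P=cloud('wrist',d,M)
m=(abs(P[...,2]-153)<8)&(P[...,1]>50)&(P[...,1]<110)&(abs(P[...,0]-478)<40)
u0=np.where(m); 
for v in range(168,240,8):
    u=np.where(m[v])[0]
    if len(u): print(v,u.min(),u.max(),P[v,u.min()].round(),P[v,u.max()].round())
E
```

```text
168 227 261 [462.  97. 154.] [489.  98. 151.]
176 226 262 [461.  91. 153.] [491.  91. 151.]
184 227 262 [462.  84. 154.] [491.  85. 152.]
192 227 262 [462.  77. 153.] [491.  78. 151.]
200 227 262 [462.  70. 152.] [492.  71. 152.]
208 227 262 [462.  63. 152.] [492.  64. 152.]
216 228 262 [463.  56. 154.] [492.  57. 152.]
224 241 260 [475.  50. 156.] [491.  50. 155.]
```

Emit:
drive_tool:
  gripper: [0, 0, 0, 0, 0, 0]
  offset:
    - [-0.004, 0.02, -0.003]
    - [0, 0.03, 0]
    - [0, 0.03, 0]
    - [0, 0.03, 0]
    - [0, 0.02, 0]
    - [0, 0, 0]
  turn: [0, 0, 0, 0, 0, 0]

```text
time_s: 4.35
eef_pos: [475.1, 68.1, 128.1]
ee_rot: [0.707, -0.707, -0.012, 0.016]
force: [-0.6, 0.2, -0.5]
grip_width: 1.0
```

Emit:
drive_tool:
  gripper: [0, 0, 0.9, 0.9, 0.9, 0.9, 0.9, 0.9, 0.9, 0.9]
  offset:
    - [0.002, 0, 0.004]
    - [0, 0, 0]
    - [0, 0, 0]
    - [0, 0, 0]
    - [0, 0, 0]
    - [0, 0, 0]
    - [0, 0, 0]
    - [0, 0, 0]
    - [0, 0, 0]
    - [0, 0, 0]
  turn: [0, 0, 0, 0, 0, 0, 0, 0, 0, 0]
  force: 25

```text
time_s: 5.18
eef_pos: [476.0, 73.1, 131.7]
ee_rot: [-0.707, 0.707, 0.012, -0.018]
force: [-21.0, -2.7, 17.4]
grip_width: 0.339
```

```bash
python3 look.py 2 flap_tab flap_hinge
```

```text
5.1833 [476.   73.1 131.7] yaw 2.4779219403490615 F [-21.   -2.7  17.4] g 0.3385337990612037
flap_tab [(array([477.,  70., 155.]), 0.91)]
flap_hinge []
```

View pics/w2.png

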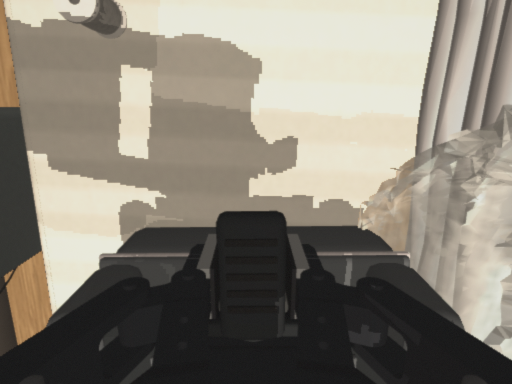

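Emit:
drive_tool:
  gripper: [0.9, 0.9, 0.9, 0.9, 0.9, 0.9, 0.9, 0.9, 0.9]
  offset:
    - [-0.001, -0.014, -0.0005]
    - [-0.001, -0.0111, -0.0015]
    - [0, -0.0109, -0.0024]
    - [0, -0.0107, -0.0034]
    - [0, -0.0103, -0.0043]
    - [0, -0.0099, -0.0052]
    - [0, -0.0094, -0.006]
    - [0, -0.0089, -0.0068]
    - [0, -0.0082, -0.0075]
  turn: [0, 0, 0, 0, 0, 0, 0, 0, 0]

```text
time_s: 6.08
eef_pos: [477.8, 35.2, 224.7]
ee_rot: [0.707, -0.707, -0.014, 0.016]
force: [-4.1, -1.0, -5.4]
grip_width: 0.348
```

```bash
python3 look.py 3 flap_tab flap_hinge
```

```text
6.0833 [477.8  35.2 224.7] yaw 2.4326455666867846 F [-4.1 -1.  -5.4] g 0.3475344903867575
flap_tab [(array([479.,  35., 238.]), 0.58)]
flap_hinge [(array([486., -55., 152.]), 0.72), (array([478.,  22., 117.]), 0.5)]
```

View pics/w3.png

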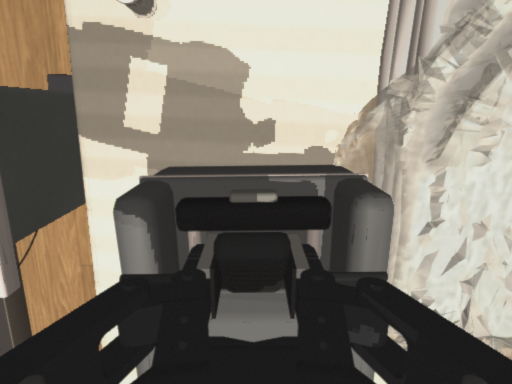

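Emit:
drive_tool:
  gripper: [0.9, 0.9, 0.9, 0.9, 0.9, 0.9, 0.9, 0.9, 0.9, 0.9, 0.9, 0.9, 0.9, 0.9, 0.9, 0.9]
  offset:
    - [0, -0.0075, -0.0082]
    - [0, -0.0068, -0.0089]
    - [0, -0.006, -0.0094]
    - [0, -0.0052, -0.0099]
    - [0, -0.0043, -0.0103]
    - [0, -0.0034, -0.0107]
    - [0, -0.0024, -0.0109]
    - [0, -0.0015, -0.0111]
    - [0, -0.0005, -0.0112]
    - [0, 0.0005, -0.0112]
    - [0, 0.0015, -0.0111]
    - [0, 0.0024, -0.0109]
    - [0, 0.0034, -0.0107]
    - [0, 0.0043, -0.0103]
    - [0, 0.0052, -0.0099]
    - [0, 0.006, -0.0094]
  turn: [0, 0, 0, 0, 0, 0, 0, 0, 0, 0, 0, 0, 0, 0, 0, 0]

```text
time_s: 7.57
eef_pos: [486.8, -130.6, 239.8]
ee_rot: [-0.706, 0.708, 0.016, -0.013]
force: [6.2, -0.4, 4.2]
grip_width: 0.345
```

```bash
python3 look.py 4 flap_tab handle_bar button_face
```

```text
7.5667 [ 486.8 -130.6  239.8] yaw 2.3733881432591026 F [ 6.2 -0.4  4.2] g 0.34504322537138454
flap_tab [(array([ 487., -120.,  260.]), 0.78)]
handle_bar []
button_face []
```

View pics/w4.png

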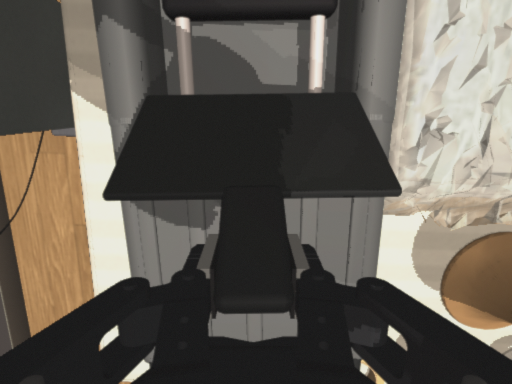

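Emit:
drive_tool:
  gripper: [0.9, 0.9, 0.9, 0.9, 0, 0, 0, 0, 0, 0, 0, 0]
  offset:
    - [0, 0.0068, -0.0089]
    - [0, 0.0075, -0.0082]
    - [0, 0.0082, -0.0075]
    - [0, 0.0089, -0.0068]
    - [0, 0, 0]
    - [0, 0, 0]
    - [0, 0, 0]
    - [0, 0, 0]
    - [0, 0, 0]
    - [0, 0, 0]
    - [0, -0.02, 0]
    - [0, -0.02, 0]
  turn: [0, 0, 0, 0, 0, 0, 0, 0, 0, 0, 0, 0]

```text
time_s: 8.77
eef_pos: [486.5, -159.5, 247.5]
ee_rot: [0.707, -0.707, -0.014, 0.016]
force: [0.6, -1.2, 0.1]
grip_width: 1.0
```

```bash
python3 look.py 5 flap_tab handle_bar button_face
```

```text
8.7667 [ 486.5 -159.5  247.5] yaw 2.4089175975101713 F [ 0.6 -1.2  0.1] g 0.9996899540240205
flap_tab [(array([ 490., -182.,  171.]), 0.82)]
handle_bar []
button_face []
```

View pics/w5.png

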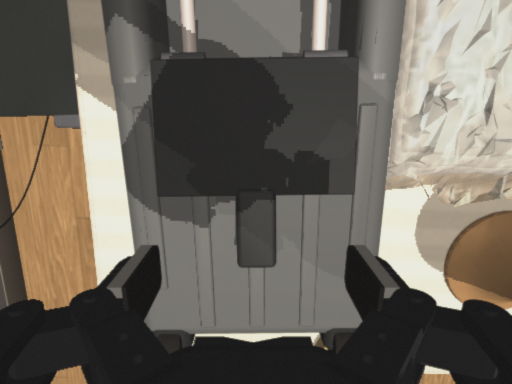

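Emit:
drive_tool:
  gripper: [0, 0, 0, 0, 0, 0, 0, 0]
  offset:
    - [0, 0, 0.0325]
    - [0, 0, 0.0325]
    - [0, 0, 0.0325]
    - [0, 0, 0.0325]
    - [0, 0, 0.0325]
    - [0, 0, 0.0325]
    - [0, 0, 0]
    - [0, 0, 0]
  turn: [0, 0, 0, 0, 0, 0, 0, 0]

```text
time_s: 9.63
eef_pos: [478.2, 36.1, 246.8]
ee_rot: [0.707, -0.707, -0.015, 0.016]
force: [0.3, -1.1, -0.1]
grip_width: 1.001
```

```bash
python3 look.py 6 flap_tab handle_bar button_face; python3 - <<'E'
from h import *
d=np.load('w6.npy');M=np.load('wM6.npy');P=cloud('wrist',d,M)
m=(P[...,2]>120)&(P[...,2]<138)&(abs(P[...,1]-20)<40)&(abs(P[...,0]-480)<80)
Q=P[m][:,:2].astype(np.float32); print(m.sum(),cv2.minAreaRect(Q),np.percentile(P[m],[1,50,99],axis=0).round())
E
```

```text
9.6333 [478.2  36.1 246.8] yaw 2.5526582139484186 F [ 0.3 -1.1 -0.1] g 1.0012666421669973
flap_tab []
handle_bar [(array([478.,  20., 118.]), 0.98)]
button_face [(array([480.,  32., 115.]), 0.69)]
5389 ((481.9723815917969, 7.3837432861328125), (160.2804718017578, 63.74833679199219), 3.562218189239502) [[403. -18. 120.]
 [480.  20. 128.]
 [557.  40. 137.]]
```

View pics/w6.png

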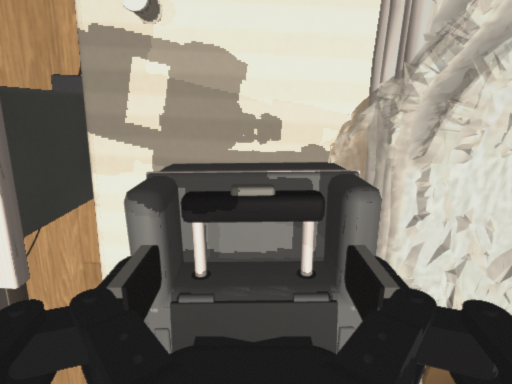

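Emit:
drive_tool:
  gripper: [0, 0, 0, 0, 0, 0, 0, 0, 0, 0, 0, 0, 0, 0, 0, 0]
  offset:
    - [0, 0, 0]
    - [0, 0, 0]
    - [0, 0, 0]
    - [0, 0, 0]
    - [0, 0, 0]
    - [0, 0, 0]
    - [0, 0, 0]
    - [0, 0, 0]
    - [0, 0, 0]
    - [0, 0, 0]
    - [0, 0, 0]
    - [0, 0, 0]
    - [0, 0, 0]
    - [-0.016, 0.02, -0.0015]
    - [0, 0.02, 0]
    - [0, 0, 0]
  turn: [-6.93, -6.93, -6.93, -6.93, -6.93, -6.93, -6.93, -6.93, -6.93, -6.93, -6.93, -6.93, -6.93, 0, 0, 0]

```text
time_s: 11.17
eef_pos: [479.5, 18.0, 204.4]
ee_rot: [0.492, -0.488, -0.509, 0.511]
force: [-0.2, 0.6, -0.0]
grip_width: 0.997
```

```bash
python3 look.py 7 flap_tab handle_bar button_face
```

```text
11.1667 [479.5  18.  204.4] yaw 92.3409344537503 F [-0.2  0.6 -0. ] g 0.997366482752934
flap_tab []
handle_bar [(array([478.,  19., 119.]), 0.66), (array([490., 277.,   0.]), 0.29)]
button_face [(array([481.,  37., 117.]), 0.79)]
```

View pics/w7.png

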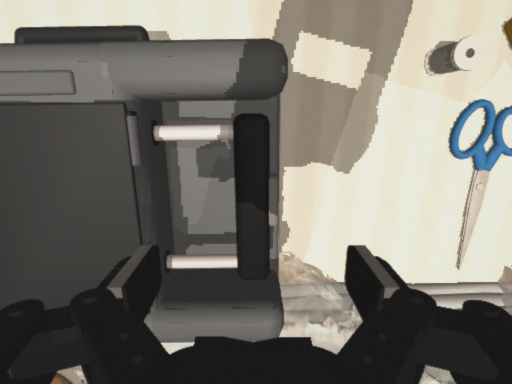

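Emit:
drive_tool:
  gripper: [0, 0, 0, 0, 0, 0, 0]
  offset:
    - [0.003, 0.02, 0]
    - [0, 0.025, 0]
    - [0, 0.025, 0]
    - [0, 0.02, 0]
    - [0, 0.016, 0]
    - [0, 0, 0]
    - [0, 0, 0]
  turn: [0, 0, 0, 0, 0, 0, 0]
  force: 25

```text
time_s: 11.95
eef_pos: [481.2, 22.0, 102.4]
ee_rot: [-0.489, 0.489, 0.511, -0.511]
force: [0.1, 0.5, 0.4]
grip_width: 1.0
```

```bash
python3 look.py 8 handle_bar button_face
```

```text
11.95 [481.2  22.  102.4] yaw 92.49319936049025 F [0.1 0.5 0.4] g 1.0004436419930294
handle_bar [(array([478.,  20., 116.]), 0.87)]
button_face [(array([480.,  38., 119.]), 0.72), (array([487., -55., 151.]), 0.71)]
```

View pics/w8.png

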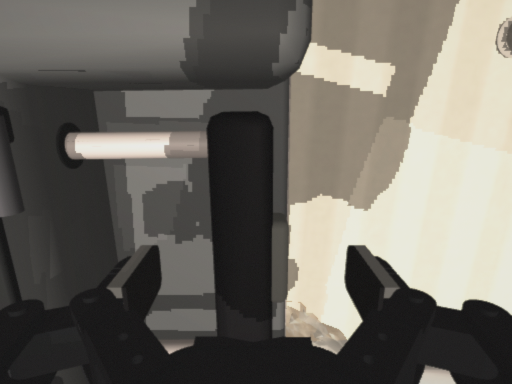

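Bar at column ~243 lies between the finger pads (160 and 347), and the button (280) is on the right. I lower a few mm and close.

Emit:
drive_tool:
  gripper: [0, 0.9, 0.9, 0.9, 0.9, 0.9, 0.9, 0.9, 0.9, 0.9]
  offset:
    - [-0.001, 0.006, 0]
    - [0, 0, 0]
    - [0, 0, 0]
    - [0, 0, 0]
    - [0, 0, 0]
    - [0, 0, 0]
    - [0, 0, 0]
    - [0, 0, 0]
    - [0, 0, 0]
    - [0, 0, 0]
  turn: [0, 0, 0, 0, 0, 0, 0, 0, 0, 0]
  force: 25

```text
time_s: 12.93
eef_pos: [481.0, 20.8, 96.1]
ee_rot: [0.489, -0.489, -0.511, 0.511]
force: [-2.5, -1.6, 4.8]
grip_width: 0.307
```

```bash
python3 look.py 9 handle_bar button_face
```

```text
12.9333 [481.   20.8  96.1] yaw 92.51366654632658 F [-2.5 -1.6  4.8] g 0.306518064645839
handle_bar [(array([478.,  23., 120.]), 0.67)]
button_face [(array([479.,  34., 117.]), 0.62)]
```

View pics/w9.png

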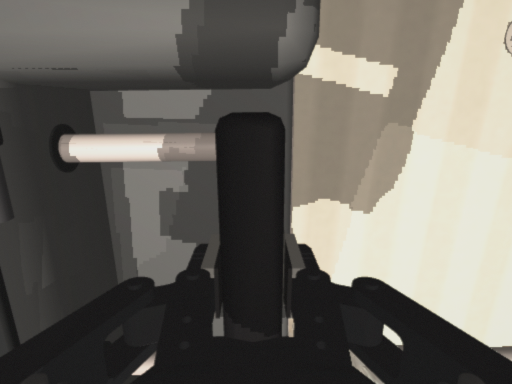

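Emit:
drive_tool:
  gripper: [0.9, 0.9, 0.9, 0.9, 0.9, 0.9, 0.9, 0.9, 0.9, 0.9, 0.9, 0.9, 0.9, 0.9, 0.9]
  offset:
    - [0.004, 0, 0]
    - [0.008, 0, 0]
    - [0.008, 0, 0]
    - [0.008, 0, 0]
    - [0.008, 0, 0]
    - [0.008, 0, 0]
    - [0.008, 0, 0]
    - [0.008, 0, 0]
    - [0.008, 0, 0]
    - [0.008, 0, 0]
    - [0.008, 0, 0]
    - [0.008, 0, 0]
    - [0.008, 0, 0]
    - [0.008, 0, 0]
    - [0, 0, 0]
  turn: [0, 0, 0, 0, 0, 0, 0, 0, 0, 0, 0, 0, 0, 0, 0]

```text
time_s: 14.33
eef_pos: [474.9, 130.0, 96.0]
ee_rot: [0.489, -0.488, -0.51, 0.512]
force: [-9.5, 1.0, 11.2]
grip_width: 0.311
```

Emit:
drive_tool:
  gripper: [0.9, 0.9, 0.9, 0.9, 0.9, 0.9, 0.9, 0.9, 0.9]
  offset:
    - [0.004, 0, 0.001]
    - [0.004, 0, 0]
    - [0.004, 0, 0]
    - [0.004, 0, 0]
    - [0.003, 0, 0]
    - [0.002, 0, 0]
    - [0.001, 0, 0]
    - [0, 0, 0]
    - [0, 0, 0]
  turn: [0, 0, 0, 0, 0, 0, 0, 0, 0]

```text
time_s: 15.08
eef_pos: [473.9, 147.9, 96.1]
ee_rot: [0.488, -0.49, -0.509, 0.513]
force: [-6.0, -22.6, 10.2]
grip_width: 0.31
```

```bash
python3 look.py 10 handle_bar button_face flap_tab; python3 - <<'E'
from h import *
for n in ['scene','top']:
    im,d=ctrl.capture(n); cv2.imwrite(f'pics/{n}9.png',cv2.resize(im[:,:,::-1],None,fx=1.5,fy=1.5))
    for q in ['handle_bar','flap_tab','thread_a','scissors']:
        print(n,q,[(np.round(w(n,r['centre']),0),round(r['score'],2)) for r in ctrl.pinpoint(n,q)[:2]])
d=np.load('w10.npy');M=np.load('wM10.npy');P=cloud('wrist',d,M)
m=(P[...,2]>110)&(P[...,2]<138)&(P[...,1]>90)&(P[...,0]<455)&(P[...,0]>400)
print(m.sum(),np.percentile(P[m],[1,5,50,95,99],axis=0).round(1))
d=np.load('w8.npy');M=np.load('wM8.npy');P=cloud('wrist',d,M)
m=(P[...,2]>110)&(P[...,2]<138)&(P[...,1]>-5)&(P[...,0]<465)&(P[...,0]>420)
print(m.sum(),np.percentile(P[m],[1,5,50,95,99],axis=0).round(1))
E
```

```text
15.0833 [473.9 147.9  96.1] yaw 92.53423926763934 F [ -6.  -22.6  10.2] g 0.309958719398689
handle_bar [(array([471., 150., 114.]), 0.83)]
button_face [(array([472., 159., 116.]), 0.68)]
flap_tab []
scene handle_bar [(array([473., 148., 117.]), 0.8)]
scene flap_tab [(array([ 492., -180.,  169.]), 0.96)]
scene thread_a [(array([356., 203.,   1.]), 0.45), (array([488., 275.,   3.]), 0.25)]
scene scissors [(array([489., 275.,   1.]), 0.84)]
top handle_bar []
top flap_tab [(array([ 490., -180.,  172.]), 0.68)]
top thread_a [(array([342., 382.,   5.]), 0.64)]
top scissors [(array([496., 277.,  -3.]), 0.66)]
11410 [[408.3  91.6 116.4]
 [410.9  97.8 118.4]
 [425.  141.2 127.1]
 [451.4 156.2 128.8]
 [454.2 158.1 129.3]]
7908 [[420.5  -3.8 116.7]
 [422.2   0.9 120.2]
 [440.5  15.7 127.6]
 [462.6  28.7 128.9]
 [464.5  34.7 129.4]]
```

View pics/w10.png

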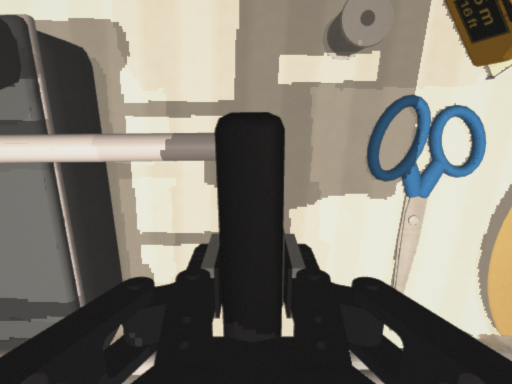

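View pics/scene9.png

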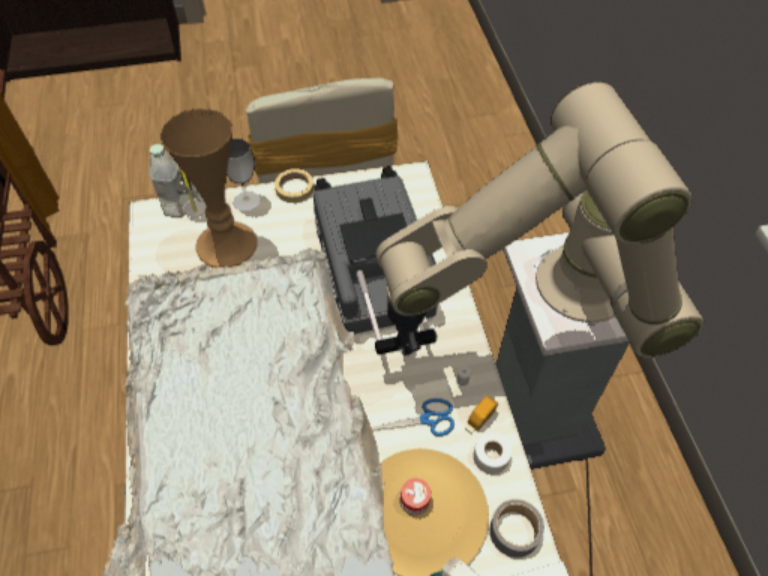

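Emit:
drive_tool:
  gripper: [0.9, 0.9, 0.9, 0.9, 0.9, 0.9]
  offset:
    - [0.001, 0, 0]
    - [0.001, 0, 0]
    - [0.001, 0, 0]
    - [0, 0, 0]
    - [0, 0, 0]
    - [0, 0, 0]
  turn: [0, 0, 0, 0, 0, 0]

```text
time_s: 16.28
eef_pos: [473.9, 148.0, 96.0]
ee_rot: [0.487, -0.491, -0.508, 0.514]
force: [-7.2, -44.2, 10.7]
grip_width: 0.307
```

```bash
python3 look.py 11; python3 -c "
import cv2;im=cv2.imread('pics/w9.png');b=cv2.imread('pics/w11.png');cv2.imwrite('pics/cmp.png',cv2.resize(cv2.hconcat([im[80:384,150:350],b[80:384,150:350]]),None,fx=1.9,fy=1.9))"
```

```text
16.2833 [473.9 148.   96. ] yaw 92.54800982112862 F [ -7.2 -44.2  10.7] g 0.30705303958966473
```

View pics/cmp.png

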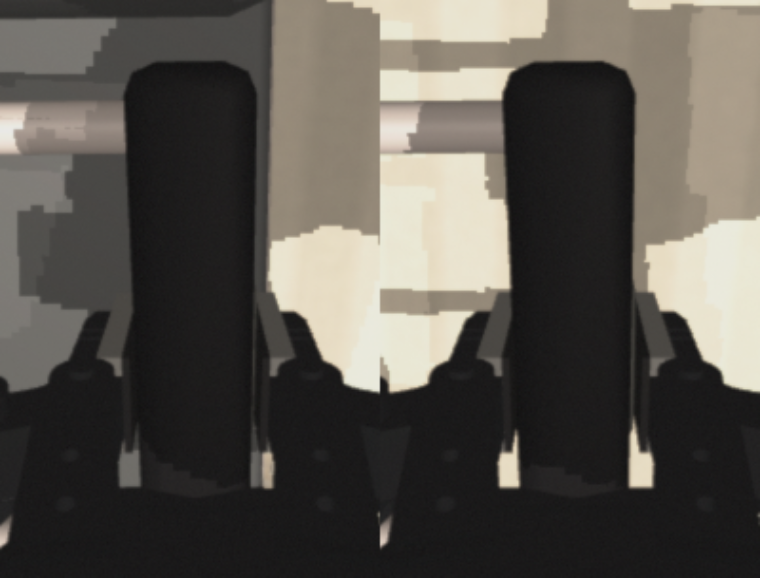

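Emit:
drive_tool:
  gripper: [0.9, 0.9, 0.9, 0.9, 0.9, 0.9, 0.9, 0.9]
  offset:
    - [-0.001, 0, 0]
    - [-0.001, 0, 0]
    - [-0.001, 0, 0]
    - [-0.001, 0, 0]
    - [0, 0, 0]
    - [0, 0, 0]
    - [0, 0, 0]
    - [0, 0, 0]
  turn: [0, 0, 0, 0, 0, 0, 0, 0]

```text
time_s: 17.0
eef_pos: [473.9, 147.9, 96.0]
ee_rot: [0.488, -0.489, -0.51, 0.512]
force: [-5.3, -15.3, 7.9]
grip_width: 0.307
```

```bash
python3 - <<'E'
from h import *
s=ctrl.sense(); print(np.round(s['eef_pos'],1),np.round(s['force'],1),s['grip_width'],abs(s['dq']).max())
im,d=ctrl.capture('scene')
for q in ['handle_bar','flap_tab','measure','label_roll','thread_a','pot','tape_b']:
    print(q,[(np.round(w('scene',r['centre']),0),round(r['score'],2)) for r in ctrl.pinpoint('scene',q)[:1]])
E
```

```text
[473.9 147.9  96. ] [ -5.3 -15.3   7.9] 0.30730064828703146 0.0012367661637847256
handle_bar [(array([473., 149., 117.]), 0.88)]
flap_tab [(array([ 492., -176.,  164.]), 0.75)]
measure [(array([343., 296.,   1.]), 0.73)]
label_roll [(array([341., 381.,  -4.]), 0.94)]
thread_a [(array([357., 204.,   0.]), 0.61)]
pot [(array([514., 442.,   5.]), 0.81)]
tape_b [(array([ 643., -437.,    1.]), 0.59)]
```

```bash
python3 -c "
from rig import ctrl; print(ctrl.finish_job())"
```

```text
the job is handed in; nothing more can be done
None
```

I handed the job in at about 17 s of the 54 s allowed. The flap is folded back, the button was pressed in and the handle was pulled out to its second stop. The gripper still holds the crossbar.

- **Flap:** I gripped the pull tab, swung it past upright and let it fall open. The last scene picture puts the tab at about y = -176, z = 164 mm, which fits a flap folded right back.
- **Button:** I closed on the crossbar at 25 N with the handle at home. The opening read about 26 mm, which matches the button fully in.
- **Handle:** The gripper travelled about 127 mm from where it closed on the bar. A further 3 mm of pull doubled the force (23 to 44 N) with no movement, so I took this as the second stop. I then eased off to about 15 N of pull, with the arm still. The 127 mm falls short of the nominal 130 mm. I put that down to the handle having shifted 2–3 mm when I gripped it, but could not confirm this, as the joint value cannot be read directly.
- **Other things on the table:** Each was last detected within about 6 mm of where it started, which is about the accuracy of the detections. One top-view look put the thread spool at the label roll's position, but two scene views placed it where it began. The scissors were last checked just before the final 3 mm pull, the rest just after it.

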